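Snap the dust cap onto the hydraulic nipple and keep it pressed home

ROBOT

A 6-joint arm with a two-finger parallel gripper is mounted at the origin on the work surface. World frame = base frame: x ahead of the robot, y to its left, z up, the work surface at z = 0. Lengths are in m, angles in rad, forces in N, time in s.
With the tool pointing down it reaches from about 0.4 to 0.825 m from the base axis. Payload 7 kg.
Tool frame: the origin (TCP) lies at the very end of the fingers, on their centre line; the grasp point (between the pads) lies 19 mm behind it; z points along the fingers, y is the line along which they close (so a half turn about z gives the same grasp; the last joint's range is limited). The gripper opens to 88 mm and grips with 3 to 60 N. Pads are 19 mm wide; open, the fingers measure 130 mm over their backs; the gripper's body (78 mm by 193 mm) begins 47 mm behind the grasp point.
Start: joints at [-0.846, 0.359, 0.012, 0, -1.224, -0.288], TCP at [0.286, -0.612, 0.227] pointing down, gripper open.
Joint ranges: [-3.07, 3.07], [-1.43, 2.12], [-1.02, 1.25], [-3.03, 1.67], [-3.05, -0], [-3.03, 3.03]. Speed limits (rad/s): [2.39, 2.39, 3.01, 3.14, 3.14, 3.14].

INTERFACE

Orientations are given as [roll, pitch, yaw] about the fixed x, y, z axes, in that order (R = Rz(yaw) Ry(pitch) Rx(roll)).
In Python, from station import arm gives the robot as it stands. The module is installed in compiled form; this text tells all that it offers.
- The arm moves only by the shell command python3 -m crank 'ROWS' [FORCE]. ROWS is JSON, a list of rows, each an object of numbers: "dx", "dy", "dz": the shift along the world's x, y, z in m; "twist": the turn about the world's z in degrees; "grip": the opening, from -1 (shut) to 1 (fully open). A call has exactly 5 rows; each row is the pose to reach, as a shift and turn from the pose commanded when the call began; what a row does not reach only later rows make up. A row lasts 1/12 s, in which the tool goes at most 41.7 mm and 7.16 degrees, less where a joint would pass 70% of its speed; a pose out of reach is approached as far as the arm can. A call with a gripper value outside its range is refused whole. The fingers move at their own pace and stop on an object; FORCE is the grip in N (left out, the last holds). Time passes only in rows, so rows that repeat a pose let the fingers close, or fill a call up. It gives the time, the measured TCP pose, the force, the opening and the grip force at its end, in the units of the state.
- arm.get_state(): the state, without advancing time (a new reading comes with each control period).
- arm.grab_frame(name): name is "side" or "top"; returns the picture (480x640x3 uint8, red, green, blue); there is no depth.
- arm.get_calibration(name): a dict with "fx", "fy", "cx", "cy" (pixels), "cam_to_world" (4x4, takes a point from camera to world coordinates). Camera axes: x right, y down, z forward; pixel columns grow to the right and rows downward; lengths in m; the calibration is good to about 2 mm. A picture is of the moment at which its call begins. get_calibration takes no time and is no camera call.
- arm.job_done(): hands the job in; it is judged then, once.
The state is a dict: "t": time; "q": joint angles; "qd": joint speeds; "joint_efforts": joint torques, N m; "eef_pos": TCP position; "ee_rot": TCP orientation; "force": force on the tool from outside, world axes, zero at the start; "moment": the same for the moment, N m; "width": finger opening in m; "gripper_force": force on a finger pad.
Only numpy, scipy, OpenCV 4.12 (cv2) and the standard library are available. Lean on these libraries where they do the work, as an engineer would, in place of code of your own. Each camera call takes 0.05 s, during which the arm holds its last target. There are 200 camera calls.

TASK

Pick up the red dust cap and press it straight down onto the bare brass nipple: push through the click, then keep pressing until the cap's rim is fully home on the steel shoulder with the black spring seal squeezed flat under it. Finish while still pushing the cap down with the gripper (do not let go or ease off, or the seal lifts it again), and leave the blue cap, the screwdriver and the pliers where they are.

Things in the scene. Friction and masses are not known exactly. Their poses are not given: they have to be found in the camera images.
- cap_center (a point): Centre of the loose red plastic dust cap: an upright cylinder, 44 mm diameter, 44 mm tall, about 45 g, standing mouth down on the bench. The point is on its axis, 22 mm above its rim; z points up out of its closed flat top. Can be gripped across the sides from above, at any yaw.
- cap: The same red cap: origin at the centre of its rim (its underside), z up. Its mouth is a 26 mm hole through an inner lip 8 mm tall; above the lip the bore widens to 33 mm, 37 mm deep in all.
- nipple_seat (a point): Point on the axis of the bare nipple, level with the steel shoulder (a 48 mm round flange) on which the cap's rim ends up, 52 mm above the bench. z points up. The brass nipple rises 34 mm above this point: 24 mm diameter, its top 6 mm tapered to 14 mm. When the cap is home its centre is 22 mm above this point.
- snap_balls (a point): Point on the nipple's axis at the level of its four steel spring balls, 18 mm above the shoulder; they stick out 3 mm from its side. The cap's rim meets them 23 mm above the shoulder; they resist a push with up to about 12 N, then with the rim about 10 mm above the shoulder they snap out over the cap's lip: the click. The push drops to nothing and a held cap is even drawn down with about 6 N.
- seal_ring (a point): Centre of the top of the black seal ring round the nipple's foot when nothing presses it: 39 mm diameter, it stands 4 mm above the shoulder on a spring of 2.2 N per mm. The cap's rim meets it 4 mm above the shoulder; about 9 N pushes it flat, level with the shoulder, where the rim then rests on solid steel.
- port_bare: The fixed aluminium block that carries the bare nipple, 80 x 80 mm and 40 mm high, with the 48 mm steel flange up to 52 mm. Origin at the centre of its underside on the bench; the nipple is at its centre. Turned by up to 0.5 rad.
- port_capped: A second, like block whose nipple already wears a yellow cap (44 mm diameter, from 52 to 96 mm above the bench), fixed. Nothing to do there. Origin at the centre of its underside.
- big_cap_center (a point): Centre of a loose, larger blue cap, 60 mm diameter and 36 mm tall, standing on the bench; not to be used or moved.
- screwdriver: A loose screwdriver, about 200 mm long, lying on the bench along its x axis at one side; leave it alone.
- pliers: Loose pliers, about 195 mm long, 76 mm wide, 16 mm tall, lying on the bench along their x axis at the other side; leave them alone.
Not all that is in view belongs to the job. Of the things that look like the cap, the middle-sized one is meant.

How it is judged:
On the way:
1. the red cap is lifted in the gripper, its rim more than 60 mm above the bench and not on the nipple's shoulder (height (world z) of cap above 0.06 m and contact force between the fingers and cap above 1 N and not (contact force between cap and port_bare above 0.5 N)), for 0.1 s.
At the end, for the whole second after the job is handed in: The red cap is snapped onto the bare nipple, upright (within 5 degrees), on its axis (3 mm), its rim within 1.5 mm of the steel shoulder and at rest; the gripper is still touching it (over 3 N) and pressing it down (over 4 N between cap and block), since without a push the spring seal lifts it (z of cap in the frame of nipple_seat below 0.0015 m and horizontal distance between cap and nipple_seat below 0.003 m and angle between cap's own z axis and vertical below 0.09 rad and linear speed of cap below 0.02 m/s and contact force between the fingers and cap above 3 N and contact force between cap and port_bare above 4 N); the arm keeps its last pose, push and grip.
It fails at once if the blue cap is moved more than 30 mm (distance of big_cap_center from where it was at the start of the episode above 0.03 m).
It fails at once if the screwdriver is moved more than 30 mm (distance of screwdriver from where it was at the start of the episode above 0.03 m).
It fails at once if the pliers are moved more than 30 mm (distance of pliers from where it was at the start of the episode above 0.03 m).
It also fails if it takes over 56 s, if anything falls off the work surface, if the arm or the gripper's body presses on something with over 40 N, if the wrist force passes 120 N, or if a joint passes its speed limit or range.

## Working session

There is one attempt and no reset: what is moved stays moved. The work goes in short steps, Python scripts to look and compute and a shell command to move; the robot and the scene stay as the last step left them, time stands still between calls to the robot, and variables do not carry over. Pictures are saved under pics/ and viewed, at most 10 in all, crops included, and the job is handed in when it is done.

```bash
mkdir -p pics; python3 - <<'E'
from station import arm
import cv2,numpy as np
for n in("top","side"):
    f=arm.grab_frame(n); cv2.imwrite(f"pics/{n}0.png",f[:,:,::-1])
    c=arm.get_calibration(n); print(n,c["fx"],c["fy"],c["cx"],c["cy"]);print(np.round(c["cam_to_world"],3))
s=arm.get_state();print(s["t"],s["eef_pos"],s["ee_rot"],s["width"],s["force"])
E
```

```text
top 519.5378169095607 519.5378169095607 324.701510042784 240.46834674523086
[[ 0.019 -0.982  0.19   0.371]
 [-0.999 -0.013  0.033 -0.01 ]
 [-0.029 -0.191 -0.981  1.014]
 [ 0.     0.     0.     1.   ]]
side 461.88433355027445 461.88433355027445 322.55317362266265 238.14326937983336
[[-0.963 -0.155  0.221  0.314]
 [-0.27   0.529 -0.804  0.863]
 [ 0.008 -0.834 -0.552  0.681]
 [ 0.     0.     0.     1.   ]]
0.1 [ 0.28532312 -0.61125739  0.22569819] [ 3.14009583e+00 -1.42741308e-04 -2.70494864e+00] 0.08784308266534963 [-0.78866605  0.40117396  0.42235398]
```

View pics/top0.png

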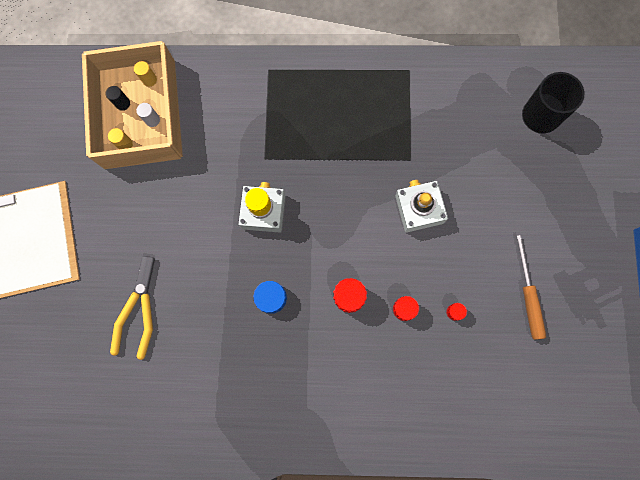

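View pics/side0.png

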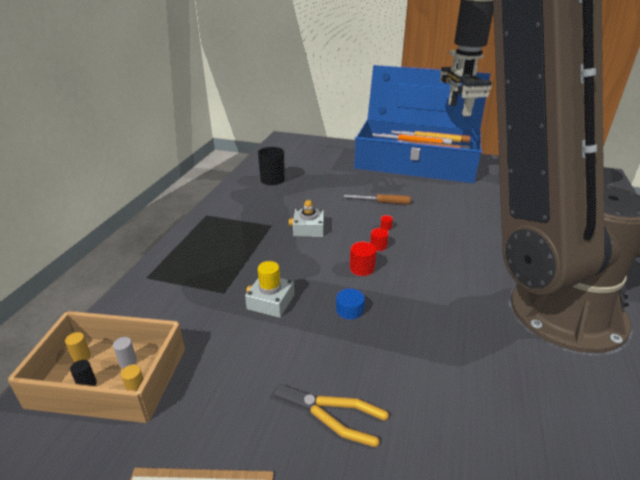

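The top view shows the middle red cap at about (406,308), the bare nipple at (424,203) and the blue cap at (269,296). The screwdriver is at (530,290) and the pliers at (140,305). The side view has the cap at (379,239) and the nipple at (308,210).

```bash
cat > h.py <<'E'
from station import arm
import cv2,numpy as np
def ray(n,u,v):
    c=arm.get_calibration(n);T=np.array(c["cam_to_world"])
    d=T[:3,:3]@[(u-c["cx"])/c["fx"],(v-c["cy"])/c["fy"],1];return T[:3,3],d/np.linalg.norm(d)
def plane(n,u,v,z):
    o,d=ray(n,u,v);return o+d*(z-o[2])/d[2]
def proj(n,p):
    c=arm.get_calibration(n);T=np.linalg.inv(c["cam_to_world"]);q=T[:3,:3]@p+T[:3,3]
    return q[0]/q[2]*c["fx"]+c["cx"],q[1]/q[2]*c["fy"]+c["cy"]
def blobs(m,box,amin=15):
    x0,y0,x1,y1=box;k=np.zeros_like(m);k[y0:y1,x0:x1]=m[y0:y1,x0:x1]
    n,l,s,c=cv2.connectedComponentsWithStats(k)
    return [(s[i],c[i]) for i in range(1,n) if s[i][4]>=amin]
def masks(n):
    f=arm.grab_frame(n);h=cv2.cvtColor(f,cv2.COLOR_RGB2HSV)
    red=cv2.inRange(h,(0,190,90),(6,255,255))|cv2.inRange(h,(174,190,90),(180,255,255))
    brass=cv2.inRange(h,(10,110,60),(28,255,255))
    return f,red,brass,cv2.inRange(h,(0,0,150),(180,60,255))
E
python3 - <<'E'
from h import *
ims=[]
for n,rb,nb in(("top",(380,280,480,330),(385,165,460,245)),("side",(350,205,400,285),(280,190,340,245))):
    f,r,b,w=masks(n)
    for s,c in blobs(r,rb): print(n,"red",s,c.round(2),plane(n,*c,.022).round(4))
    for s,c in blobs(b,nb,5): print(n,"brass",s,c.round(2),plane(n,*c,.075).round(4))
    s,c=max(blobs(w,nb),key=lambda a:a[0][4])
    print(n,"white",s,c)
    if n=="top":
        k=np.zeros_like(w);k[nb[1]:nb[3],nb[0]:nb[2]]=w[nb[1]:nb[3],nb[0]:nb[2]]
        print(cv2.minAreaRect(cv2.findNonZero(k)))
    x0,y0=(394,173) if n=="top" else (278,190)
    ims.append(cv2.resize(f[y0:y0+70,x0:x0+60],None,fx=6,fy=6,interpolation=cv2.INTER_NEAREST))
cv2.imwrite("pics/crop.png",np.hstack(ims)[:,:,::-1])
E
```

```text
top red [393 296  26  25 488] [405.49 308.14] [ 0.435  -0.1327  0.022 ]
top red [447 303  20  18 271] [456.25 311.28] [ 0.4308 -0.2278  0.022 ]
top brass [409 180  12   7  53] [413.91 182.62] [ 0.6655 -0.1442  0.075 ]
top brass [417 193  15  15 146] [424.53 199.38] [ 0.6333 -0.1634  0.075 ]
top white [ 396  181   52   50 1302] [420.42703533 205.00384025]
((420.7144775390625, 204.34494018554688), (41.4134635925293, 44.87636184692383), 74.98163604736328)
side red [ 350  216   42   60 1185] [369.49 248.7 ] [ 0.4525 -0.085   0.022 ]
side brass [304 200   9   7  47] [307.89 202.83] [ 0.6413 -0.1754  0.075 ]
side brass [304 210   9   4  32] [307.84 211.5 ] [ 0.6277 -0.1311  0.075 ]
side brass [288 218   5   8  29] [290.34 221.41] [ 0.6552 -0.0714  0.075 ]
side white [293 210  30  26 535] [307.36074766 224.85233645]
```

View pics/crop.png

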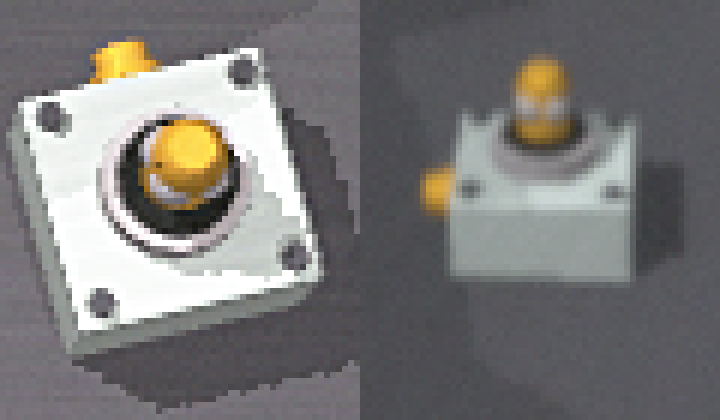

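Top crop: the block's four screws are at about (53,116), (243,69), (295,254) and (103,302), the flange centre at about (174,180) and the tip at (193,138). In the side crop the nipple axis is at column ≈545−360=185. I'll compute positions from these.

```bash
python3 - <<'E'
from h import *
t=lambda x,y,z:plane("top",394+x/6-.5,173+y/6-.5,z)
print("screws",t(173.5,185.2,.04),"flange",t(174,180,.052),"tip",t(193,138,.086))
for p in ([53,116],[243,69],[295,254],[103,302]): print(t(*p,.04)[:2].round(4))
for z in(.052,.086):
  for P in ((.635,-.163,z),):print("side proj",proj("side",np.array(P)), "seen col",278+(545-360)/6-.5)
# side view crop coords of tip top ~(545-360,58)
f,r,b,w=masks("side")
# middle cap: columns right of merged; print row extents by column
for x in range(364,394): 
    y=np.where(r[205:285,x])[0]; print(x,y.min()+205 if len(y) else 0,y.max()+205 if len(y) else 0,end="; ")
print()
P=np.array([.435,-.1327,0]);rr=.022
for z in(0,.044):
  q=np.array([proj("side",P+[rr*np.cos(a),rr*np.sin(a),z]) for a in np.linspace(0,6.28,60)]);print(z,q.min(0),q.max(0))
  q=np.array([proj("top",P+[rr*np.cos(a),rr*np.sin(a),z]) for a in np.linspace(0,6.28,60)]);print(z,q.min(0),q.max(0))
s=arm.get_state();print(s["t"],s["eef_pos"],s["ee_rot"])
E
```

```text
screws [ 0.63505623 -0.16497026  0.04      ] flange [ 0.63350643 -0.16325233  0.052     ] tip [ 0.63760783 -0.16386906  0.086     ]
[ 0.6577 -0.1266]
[ 0.6741 -0.188 ]
[ 0.6128 -0.2032]
[ 0.5963 -0.142 ]
side proj (np.float64(308.8505009619317), np.float64(212.79203822888525)) seen col 308.3333333333333
side proj (np.float64(308.7391287804432), np.float64(201.7027609026875)) seen col 308.3333333333333
364 242 274; 365 242 274; 366 243 274; 367 243 274; 368 243 273; 369 243 273; 370 242 272; 371 233 272; 372 231 271; 373 230 269; 374 229 263; 375 229 256; 376 229 250; 377 228 249; 378 229 249; 379 228 250; 380 228 249; 381 218 249; 382 217 249; 383 216 249; 384 216 248; 385 216 247; 386 216 245; 387 216 238; 388 216 229; 389 217 228; 390 217 228; 391 218 225; 392 0 0; 393 0 0; 
0 [370.55829099 241.9729579 ] [387.53168134 251.55082743]
0 [392.66883401 297.42608657] [415.54419563 320.35338106]
0.044 [371.67831488 227.88831026] [389.00472865 237.22113931]
0.044 [395.02134955 295.4520546 ] [418.92960806 319.39731878]
0.25 [ 0.28544962 -0.61143256  0.22610813] [ 3.14082133e+00 -1.04138976e-04 -2.70481539e+00]
```

```bash
python3 -m crank '[{"dx":0.012,"dy":0.038,"dz":0,"twist":6,"grip":1},{"dx":0.024,"dy":0.076,"dz":0,"twist":12,"grip":1},{"dx":0.036,"dy":0.114,"dz":0,"twist":18,"grip":1},{"dx":0.048,"dy":0.152,"dz":0,"twist":24,"grip":1},{"dx":0.06,"dy":0.19,"dz":0,"twist":30,"grip":1}]' 50
python3 -m crank '[{"dx":0.012,"dy":0.038,"dz":0,"twist":6,"grip":1},{"dx":0.024,"dy":0.076,"dz":0,"twist":12,"grip":1},{"dx":0.036,"dy":0.114,"dz":0,"twist":18,"grip":1},{"dx":0.048,"dy":0.152,"dz":0,"twist":24,"grip":1},{"dx":0.06,"dy":0.19,"dz":0,"twist":30,"grip":1}]'
```

```text
t: 0.67
eef_pos: [0.3455, -0.4199, 0.2264]
ee_rot: [3.142, 0.0, -2.177]
force: [0.8, 0.1, -0.3]
width: 0.0878
gripper_force: 0.0
t: 1.08
eef_pos: [0.4056, -0.2298, 0.2268]
ee_rot: [-3.141, -0.0, -1.653]
force: [1.2, -0.1, 0.2]
width: 0.0876
gripper_force: 0.0
```

```bash
python3 -m crank '[{"dx":0.01,"dy":0.033,"dz":0,"twist":2,"grip":1},{"dx":0.02,"dy":0.066,"dz":0,"twist":4,"grip":1},{"dx":0.0294,"dy":0.0971,"dz":0,"twist":4.7,"grip":1},{"dx":0.0294,"dy":0.0971,"dz":-0.04,"twist":4.7,"grip":1},{"dx":0.0294,"dy":0.0971,"dz":-0.08,"twist":4.7,"grip":1}]'
python3 -m crank '[{"dx":0,"dy":0,"dz":-0.035,"twist":0,"grip":1},{"dx":0,"dy":0,"dz":-0.06,"twist":0,"grip":1},{"dx":0,"dy":0,"dz":-0.08,"twist":0,"grip":1},{"dx":0,"dy":0,"dz":-0.08,"twist":0,"grip":1},{"dx":0,"dy":0,"dz":-0.08,"twist":0,"grip":1}]'
python3 - <<'E'
from h import *
ims=[]
for n,x,y in(("top",326,230),("side",300,150)):
    ims.append(cv2.resize(arm.grab_frame(n)[y:y+130,x:x+130],None,fx=3,fy=3))
cv2.imwrite("pics/c1.png",np.hstack(ims)[:,:,::-1]);print(arm.get_state()["eef_pos"])
E
```

```text
t: 1.5
eef_pos: [0.4376, -0.1325, 0.1479]
ee_rot: [-3.134, 0.001, -1.571]
force: [1.0, -0.6, -1.8]
width: 0.0875
gripper_force: 0.0
t: 1.92
eef_pos: [0.4344, -0.1346, 0.0662]
ee_rot: [3.139, -0.001, -1.575]
force: [-0.1, -0.1, 1.1]
width: 0.0876
gripper_force: 0.0
[ 0.43598618 -0.13451703  0.06786394]
```

View pics/c1.png

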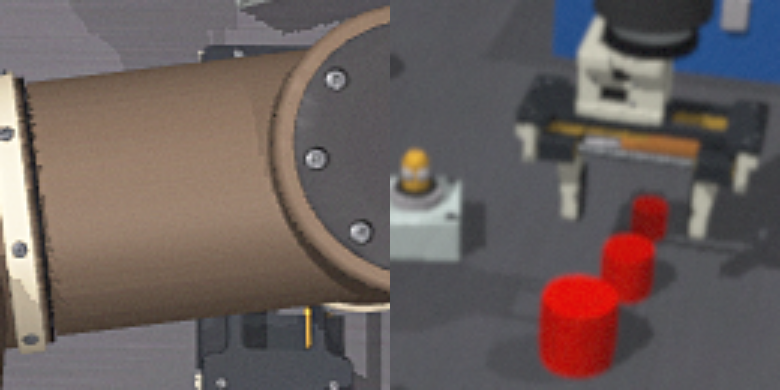

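The fingers straddle the middle red cap (side crop, about (627,265)) and clear its neighbours. Descend and grip.

```bash
python3 -m crank '[{"dx":0,"dy":0.001,"dz":-0.02,"twist":0,"grip":1},{"dx":0,"dy":0.001,"dz":-0.04,"twist":0,"grip":1},{"dx":0,"dy":0.001,"dz":-0.055,"twist":0,"grip":1},{"dx":0,"dy":0.001,"dz":-0.055,"twist":0,"grip":1},{"dx":0,"dy":0.001,"dz":-0.055,"twist":0,"grip":0}]'
python3 -m crank '[{"dx":0,"dy":0,"dz":0,"twist":0,"grip":-1},{"dx":0,"dy":0,"dz":0,"twist":0,"grip":-1},{"dx":0,"dy":0,"dz":0,"twist":0,"grip":-1},{"dx":0,"dy":0,"dz":0,"twist":0,"grip":-1},{"dx":0,"dy":0,"dz":0,"twist":0,"grip":-1}]'  50
python3 -m crank '[{"dx":0,"dy":0,"dz":0,"twist":0,"grip":-1},{"dx":0,"dy":0,"dz":0,"twist":0,"grip":-1},{"dx":0,"dy":0,"dz":0,"twist":0,"grip":-1},{"dx":0,"dy":0,"dz":0,"twist":0,"grip":-1},{"dx":0,"dy":0,"dz":0,"twist":0,"grip":-1}]'
```

```text
t: 2.43
eef_pos: [0.4355, -0.1336, 0.0125]
ee_rot: [-3.141, -0.0, -1.575]
force: [0.7, -0.6, 0.8]
width: 0.0848
gripper_force: 0.0
t: 2.85
eef_pos: [0.4353, -0.1335, 0.0121]
ee_rot: [-3.141, 0.0, -1.575]
force: [-0.5, -0.3, -0.1]
width: 0.0533
gripper_force: 0.0
t: 3.27
eef_pos: [0.4351, -0.1335, 0.0118]
ee_rot: [-3.141, -0.0, -1.575]
force: [-0.7, 0.4, 5.2]
width: 0.0427
gripper_force: 50.0
```

```bash
python3 -m crank '[{"dx":0,"dy":0,"dz":0.01,"twist":0,"grip":-1},{"dx":0,"dy":0,"dz":0.035,"twist":0,"grip":-1},{"dx":0,"dy":0,"dz":0.065,"twist":0,"grip":-1},{"dx":0,"dy":0,"dz":0.095,"twist":0,"grip":-1},{"dx":0,"dy":0,"dz":0.12,"twist":0,"grip":-1}]'
python3 -m crank '[{"dx":0.02,"dy":-0.003,"dz":0,"twist":0,"grip":-1},{"dx":0.055,"dy":-0.008,"dz":0,"twist":0,"grip":-1},{"dx":0.09,"dy":-0.013,"dz":0,"twist":0,"grip":-1},{"dx":0.125,"dy":-0.019,"dz":0,"twist":0,"grip":-1},{"dx":0.15,"dy":-0.023,"dz":0,"twist":0,"grip":-1}]'
python3 -m crank '[{"dx":0.02,"dy":-0.003,"dz":0,"twist":0,"grip":-1},{"dx":0.04,"dy":-0.006,"dz":0,"twist":0,"grip":-1},{"dx":0.05,"dy":-0.0075,"dz":0,"twist":0,"grip":-1},{"dx":0.05,"dy":-0.0075,"dz":0,"twist":0,"grip":-1},{"dx":0.05,"dy":-0.0075,"dz":0,"twist":0,"grip":-1}]'
python3 - <<'E'
from h import *
f,r,b,w=masks("side");s=arm.get_state();print(s["eef_pos"],s["ee_rot"],s["force"])
x0,y0=260,130
cv2.imwrite("pics/c2.png",cv2.resize(f[y0:y0+110,x0:x0+110],None,fx=5,fy=5)[:,:,::-1])
for s_,c in blobs(r,(270,130,345,215)): print(s_,c)
for s_,c in blobs(b,(280,190,340,245),5): print(s_,c)
e=s["eef_pos"]
for z in(-.012,.032):
  q=np.array([proj("side",e+[.022*np.cos(a),.022*np.sin(a),z]) for a in np.linspace(0,6.28,60)]);print(z,q.min(0),q.max(0))
E
```

```text
t: 3.68
eef_pos: [0.4348, -0.1336, 0.1333]
ee_rot: [-3.141, -0.0, -1.575]
force: [0.3, 0.2, 0.0]
width: 0.0428
gripper_force: 50.0
t: 4.1
eef_pos: [0.5874, -0.157, 0.131]
ee_rot: [-3.141, -0.0, -1.575]
force: [0.7, 0.1, 0.4]
width: 0.0429
gripper_force: 50.0
t: 4.52
eef_pos: [0.6343, -0.1639, 0.1306]
ee_rot: [3.14, 0.0, -1.576]
force: [-0.9, 0.2, 0.3]
width: 0.0427
gripper_force: 50.0
[ 0.63387652 -0.1639022   0.13092383] [ 3.14010307e+00  2.84839672e-04 -1.57591880e+00] [-0.8252026   0.46270663 -0.88652333]
[300 173  16  21 296] [307.59459459 182.6722973 ]
[304 200   9   8  49] [307.91836735 202.97959184]
[304 210  10   4  32] [307.875   211.53125]
[288 218   5   8  29] [290.34482759 221.4137931 ]
-0.012 [300.71010134 186.67491702] [317.56311339 194.51652212]
0.032 [300.3934839  171.51389326] [317.59274451 179.04106212]
```

View pics/c2.png

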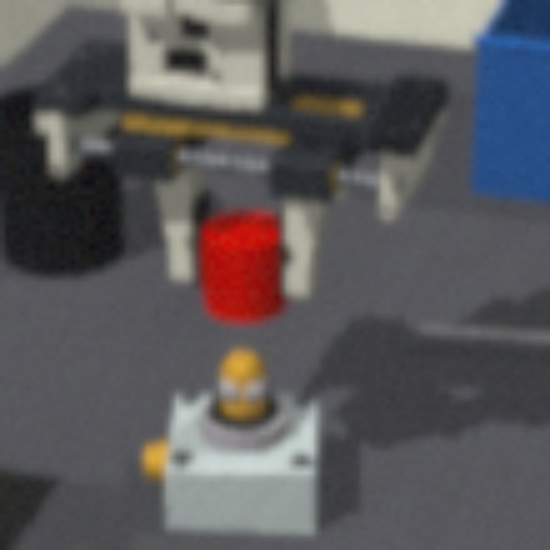

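The cap sits over the nipple: cap bottom centre at crop column 244, nipple at 243. Lower slowly and watch the lateral forces.

```bash
python3 -m crank '[{"dx":0,"dy":0,"dz":-0.01,"twist":0,"grip":-1},{"dx":0,"dy":0,"dz":-0.02,"twist":0,"grip":-1},{"dx":0,"dy":0,"dz":-0.03,"twist":0,"grip":-1},{"dx":0,"dy":0,"dz":-0.03,"twist":0,"grip":-1},{"dx":0,"dy":0,"dz":-0.03,"twist":0,"grip":-1}]' 60
python3 -m crank '[{"dx":0,"dy":0,"dz":-0.002,"twist":0,"grip":-1},{"dx":0,"dy":0,"dz":-0.004,"twist":0,"grip":-1},{"dx":0,"dy":0,"dz":-0.006,"twist":0,"grip":-1},{"dx":0,"dy":0,"dz":-0.007,"twist":0,"grip":-1},{"dx":0,"dy":0,"dz":-0.007,"twist":0,"grip":-1}]'
```

```text
t: 4.98
eef_pos: [0.634, -0.164, 0.1004]
ee_rot: [3.139, -0.0, -1.576]
force: [0.0, -0.8, 0.5]
width: 0.0429
gripper_force: 60.0
t: 5.4
eef_pos: [0.6348, -0.164, 0.0943]
ee_rot: [3.141, 0.0, -1.576]
force: [0.8, 0.8, -1.2]
width: 0.0424
gripper_force: 60.0
```

No side force. The rim is at about 82 mm, and the balls meet it at 75 mm.

```bash
python3 -m crank '[{"dx":0,"dy":0,"dz":-0.002,"twist":0,"grip":-1},{"dx":0,"dy":0,"dz":-0.004,"twist":0,"grip":-1},{"dx":0,"dy":0,"dz":-0.006,"twist":0,"grip":-1},{"dx":0,"dy":0,"dz":-0.006,"twist":0,"grip":-1},{"dx":0,"dy":0,"dz":-0.006,"twist":0,"grip":-1}]'
python3 -m crank '[{"dx":0,"dy":0,"dz":-0.002,"twist":0,"grip":-1},{"dx":0,"dy":0,"dz":-0.004,"twist":0,"grip":-1},{"dx":0,"dy":0,"dz":-0.006,"twist":0,"grip":-1},{"dx":0,"dy":0,"dz":-0.006,"twist":0,"grip":-1},{"dx":0,"dy":0,"dz":-0.006,"twist":0,"grip":-1}]'
```

```text
t: 5.82
eef_pos: [0.6362, -0.165, 0.0891]
ee_rot: [-3.139, -0.001, -1.575]
force: [3.4, -4.8, 0.1]
width: 0.0428
gripper_force: 60.0
t: 6.23
eef_pos: [0.6364, -0.1651, 0.0838]
ee_rot: [-3.138, -0.001, -1.575]
force: [1.7, -5.5, 4.3]
width: 0.0429
gripper_force: 60.0
```

The nipple is pushing the cap toward +x/−y, so I'll follow that way while pressing.

```bash
python3 -m crank '[{"dx":0.001,"dy":-0.0015,"dz":0,"twist":0,"grip":-1},{"dx":0.001,"dy":-0.0015,"dz":0,"twist":0,"grip":-1},{"dx":0.001,"dy":-0.0015,"dz":-0.002,"twist":0,"grip":-1},{"dx":0.001,"dy":-0.0015,"dz":-0.003,"twist":0,"grip":-1},{"dx":0.001,"dy":-0.0015,"dz":-0.003,"twist":0,"grip":-1}]'
```

```text
t: 6.65
eef_pos: [0.6366, -0.1658, 0.08]
ee_rot: [-3.14, -0.0, -1.576]
force: [1.8, -2.1, 1.0]
width: 0.0428
gripper_force: 60.0
```

```bash
python3 -m crank '[{"dx":0.0005,"dy":-0.0007,"dz":-0.001,"twist":0,"grip":-1},{"dx":0.0005,"dy":-0.0007,"dz":-0.002,"twist":0,"grip":-1},{"dx":0.0005,"dy":-0.0007,"dz":-0.004,"twist":0,"grip":-1},{"dx":0.0005,"dy":-0.0007,"dz":-0.005,"twist":0,"grip":-1},{"dx":0.0005,"dy":-0.0007,"dz":-0.005,"twist":0,"grip":-1}]'
python3 -m crank '[{"dx":0,"dy":0,"dz":-0.001,"twist":0,"grip":-1},{"dx":0,"dy":0,"dz":-0.002,"twist":0,"grip":-1},{"dx":0,"dy":0,"dz":-0.003,"twist":0,"grip":-1},{"dx":0,"dy":0,"dz":-0.004,"twist":0,"grip":-1},{"dx":0,"dy":0,"dz":-0.004,"twist":0,"grip":-1}]'
```

```text
t: 7.07
eef_pos: [0.6362, -0.166, 0.0735]
ee_rot: [3.141, 0.0, -1.576]
force: [3.5, -2.1, -5.2]
width: 0.0426
gripper_force: 60.0
t: 7.48
eef_pos: [0.6361, -0.166, 0.0698]
ee_rot: [3.141, 0.0, -1.576]
force: [3.7, -1.0, -6.4]
width: 0.043
gripper_force: 60.0
```

Clicked: the cap is drawn down with about 6 N. Now press it home.

```bash
python3 -m crank '[{"dx":0.0005,"dy":0,"dz":-0.001,"twist":0,"grip":-1},{"dx":0.001,"dy":0,"dz":-0.002,"twist":0,"grip":-1},{"dx":0.001,"dy":0,"dz":-0.003,"twist":0,"grip":-1},{"dx":0.001,"dy":0,"dz":-0.004,"twist":0,"grip":-1},{"dx":0.001,"dy":0,"dz":-0.004,"twist":0,"grip":-1}]'
python3 -m crank '[{"dx":0.0005,"dy":0,"dz":-0.001,"twist":0,"grip":-1},{"dx":0.0005,"dy":0,"dz":-0.002,"twist":0,"grip":-1},{"dx":0.0005,"dy":0,"dz":-0.003,"twist":0,"grip":-1},{"dx":0.0005,"dy":0,"dz":-0.003,"twist":0,"grip":-1},{"dx":0.0005,"dy":0,"dz":-0.003,"twist":0,"grip":-1}]'
```

```text
t: 7.9
eef_pos: [0.6371, -0.1662, 0.0667]
ee_rot: [3.141, -0.0, -1.576]
force: [-0.9, 0.5, 2.6]
width: 0.0426
gripper_force: 60.0
t: 8.32
eef_pos: [0.6379, -0.1663, 0.0643]
ee_rot: [-3.141, -0.0, -1.575]
force: [-2.2, 0.1, 6.9]
width: 0.0428
gripper_force: 60.0
```

```bash
python3 -m crank '[{"dx":-0.0005,"dy":0,"dz":-0.0005,"twist":0,"grip":-1},{"dx":-0.0005,"dy":0,"dz":-0.001,"twist":0,"grip":-1},{"dx":-0.0005,"dy":0,"dz":-0.002,"twist":0,"grip":-1},{"dx":-0.0005,"dy":0,"dz":-0.002,"twist":0,"grip":-1},{"dx":-0.0005,"dy":0,"dz":-0.002,"twist":0,"grip":-1}]'
python3 -m crank '[{"dx":0,"dy":0,"dz":-0.0005,"twist":0,"grip":-1},{"dx":0,"dy":0,"dz":-0.001,"twist":0,"grip":-1},{"dx":0,"dy":0,"dz":-0.0015,"twist":0,"grip":-1},{"dx":0,"dy":0,"dz":-0.0015,"twist":0,"grip":-1},{"dx":0,"dy":0,"dz":-0.0015,"twist":0,"grip":-1}]'
```

```text
t: 8.73
eef_pos: [0.6379, -0.1663, 0.0638]
ee_rot: [-3.14, -0.001, -1.575]
force: [-5.5, 2.8, 15.6]
width: 0.0426
gripper_force: 60.0
t: 9.15
eef_pos: [0.6379, -0.1663, 0.0638]
ee_rot: [-3.139, -0.001, -1.574]
force: [-9.8, 4.5, 25.5]
width: 0.0427
gripper_force: 60.0
```

```bash
python3 -m crank '[{"dx":-0.001,"dy":0.0005,"dz":0,"twist":0,"grip":-1},{"dx":-0.001,"dy":0.0005,"dz":0,"twist":0,"grip":-1},{"dx":-0.001,"dy":0.0005,"dz":0,"twist":0,"grip":-1},{"dx":-0.001,"dy":0.0005,"dz":0,"twist":0,"grip":-1},{"dx":-0.001,"dy":0.0005,"dz":0,"twist":0,"grip":-1}]'
python3 - <<'E'
from h import *
f,r,b,w=masks("side");x0,y0=260,130
cv2.imwrite("pics/c3.png",cv2.resize(f[y0:y0+110,x0:x0+110],None,fx=5,fy=5)[:,:,::-1])
for s_,c in blobs(r,(280,160,335,225)): print(s_,c)
for z in(0,.044):
  q=np.array([proj("side",np.array([.6365,-.165,.052+z])+[.022*np.cos(a),.022*np.sin(a),0]) for a in np.linspace(0,6.28,60)]);print(z,q.min(0),q.max(0))
E
```

```text
t: 9.57
eef_pos: [0.6379, -0.1663, 0.0638]
ee_rot: [-3.138, -0.001, -1.574]
force: [-6.2, 1.5, 22.6]
width: 0.0428
gripper_force: 60.0
[300 195  15  20 262] [307.11832061 204.45419847]
0 [300.36547673 208.28923088] [316.69909649 216.53205862]
0.044 [300.0519646  194.02130244] [316.71061394 201.99508868]
```

View pics/c3.png

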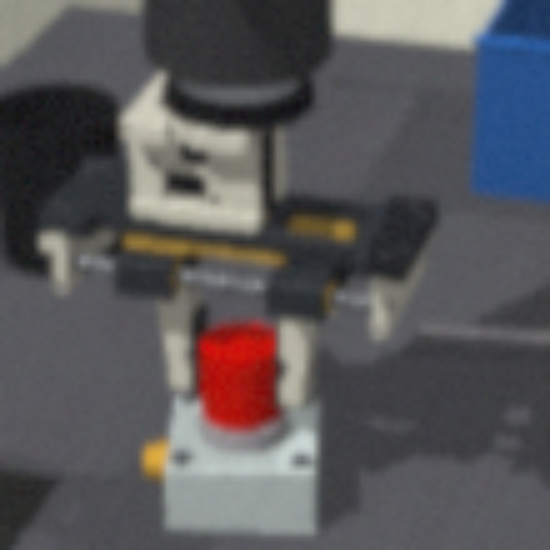

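The picture shows the cap upright on the flange (rim at crop row ~425), no seal visible, with the fingers pressing at about 22 N. Handing in.

```bash
python3 -c "
from station import arm
print(arm.job_done())"
```

```text
the job is handed in; nothing more can be done
None
```

I pressed the red cap through the click and onto the steel shoulder, with the gripper still pushing down at about 22 N, and handed the job in at about 10 s; no verdict came back. The blue cap, screwdriver and pliers were not touched.

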